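# Set the stop screw of the assembly stand to the setting block and lock it

### The arm

A 7-joint arm with a two-finger parallel gripper is mounted at the origin on a cart in front of the work surface, level with it; the furniture and walls round the work are solid. World frame = base frame: x ahead of the robot, y to its left, z up, the work surface at z = 0. Lengths are in mm, angles in rad, forces in N, time in s.
With the tool pointing down it reaches from about 400 to 925 mm from the base axis. Payload 5.6 kg.
Tool frame: the origin (TCP) lies on the front face of the gripper's body, between the roots of the fingers; the fingertips stand 73 mm ahead of it and the grasp point (between the pads) lies env.pinch_z ahead of it (env.pinch_z is the distance from the TCP to the grasp point, in mm); y points along the fingers, x is the direction in which the jaws open and shut, and the axes are right-handed (so a half turn about y gives the same grasp; the last joint's range is limited). The gripper opens to 85 mm and grips with 20 to 120 N. Pads are 22 mm wide; open, the fingers measure 114 mm over their backs; the gripper's body (76 mm by 85 mm) begins 54 mm behind the grasp point. The pads swing forward as they close: fully open they stand 13 mm farther back than shut.
Start: joints at [1.202, 0.468, -0.012, 1.603, 0.006, 1.071, -0.056], TCP at [208.005, -615.824, 303.89] pointing down, gripper open.
Joint ranges: [-2.53, 2.53], [-0.31, 2.02], [-1.57, 1.55], [0.28, 2.44], [-1.29, 4.43], [0.15, 1.84], [-2.92, 2.92]. Speed limits (rad/s): [2.57, 2.57, 3.14, 3.14, 3.14, 3.14, 3.14].

### API

Orientations are given as a rotation vector (axis times angle).
In Python, from cell import env, planner, status, grab_frame, calibration gives the robot as it stands. Calls block until the motion is done:
- env.move_pose(position, orientation): joint-space move of the TCP to a pose.
- env.move_l(position, vel=150, rotation=None): straight line of the TCP; rotation=None keeps the orientation; vel is the mean speed in mm/s.
- env.movej(angles): joint-space move.
- env.command_gripper(opening, grasp_force=None): finger opening in mm; grasp_force is the grip in N (None keeps the last); returns when the fingers have stopped.
- env.pause(seconds).
- planner.inverse_kinematics(position, orientation): joint angles nearest the present ones, or None.
- status.get_obs(): the state.
- grab_frame(name): name is "scene" or "side" or "wrist"; returns the picture (420x560x3 uint8, blue, green, red); there is no depth.
- calibration(name): a dict with "fov_y" (degrees; the focal length in pixels is half the picture's height over the tangent of half this angle, whatever the lens; pixels are square), "cx", "cy" (the principal point, pixels), "origin" and "rotation" of the camera in the world. Camera axes: x right, y down, z forward; pixel columns grow to the right and rows downward; lengths in mm; the calibration is good to about 2 mm. The wrist camera is an equidistant fisheye: a pixel r from the principal point sees the ray r / f radians off the axis. A picture is of the moment at which its call begins: read the wrist's pose just before it. calibration takes no time and is no camera call; for the wrist camera it gives the pose at the moment of the call.
A pose or a line that the arm cannot do raises env.MotionError and nothing moves.
- env.hand_in(): hands the job in, once; it reports no verdict.
The state is a dict: "time": time; "qpos": joint angles; "qvel": joint speeds; "joint_efforts": joint torques, N m; "tool_pos": TCP position; "ee_rot": TCP orientation; "contact_force": force on the tool from outside, world axes, zero at the start; "moment": the same for the moment, N m; "grip_width": finger opening in mm.
Only numpy, scipy, OpenCV 4.12 (cv2) and the standard library are available. Lean on these libraries where they do the work, as an engineer would, in place of code of your own. Each camera call takes 0.05 s, during which the arm holds its last target.

### The job

Set the stop of the small bench stand to the steel setting block lying in its nest. First tip the spring hold-down flap over onto the block so that the block cannot turn; then loosen the lock ring by its long lever, turn the three-bar wheel clockwise with light pushes until the foot of the stop screw bears on the block (do not jam it down hard), and finally turn the lock ring tight again, leaving the flap holding the block and the other things on the bench where they are.

Things in the scene. Friction and masses are not known exactly. Their poses are not given: they have to be found in the camera images.
- stand: Grey cast bench stand, fixed; base 132x156x14 mm. Origin: table top, straight below the stop screw's upright axis; x to the column at the back, y to the flap's hinge. Base spans x -44..88, y -50..106 mm; column x 47..81 mm; its arm (30 mm wide, top at z 100 mm) carries a boss 38 mm across on the axis. Only lock ring, lever and wheel stand higher. Anvil top (under the block) at z 18 mm.
- stop_spindle: Steel stop screw: upright shank 16 mm across through the boss, flat foot 13 mm across below, three-bar wheel on top, turning and moving up and down as one. Origin: on the axis at the underside of the foot; the bars lie at 0, 120 and 240 deg from its x axis. Foot on the block: light pushes on the wheel (about 6 N at a bar) press it with 30-50 N and it stays; 120 N would mark the block.
- wheel_centre (a point): On the screw axis, level with the middle of the wheel's three bars, 89.5 mm above the foot. Bars: level steel rods 7 mm thick, each with a black ball 12 mm across centred 42 mm from the axis (48 mm overall). Dark hub 25 mm across, 10 mm above and below this point. Push squarely: a slanting push on a bar binds by friction. Below lie lever and lock ring (top at 113 mm over the table).
- star_wheel (a joint): Angle of screw and wheel, rad: grows clockwise seen from above, driving the foot down 2.5 mm per rad. At 0 the foot is 50.5 mm over the table; it meets the block (top at 43 mm) near 3.0. With the ring loose it turns with 0.05 N m friction (1.5 N at a bar) and goes stiff when the foot bears; with the ring tight a clutch in the boss holds it.
- lock_ring (a joint): Angle of the knurled lock ring (37 mm across, on the boss below the wheel), rad: 0 = tight to the end, grows counter-clockwise from above as it is loosened, stop at 1.45; the screw is free from 0.35. Friction 0.2 N m; the last 0.3 rad grow stiffer without a click: 0.3 N m (4 N at 75 mm from the axis) brings it to about 0.05. Below 0.12 is tight.
- lever_ball (a point): Centre of the black ball, 14 mm across, at the end of the lock ring's lever, 88 mm from the screw axis, 107 mm over the table. The lever is a level straight steel rod 8 mm thick from ring to ball. Tight, it points away from the column, 15 deg from the stand's -x toward +y; loosening swings it toward -y.
- hold_flap (a joint): Angle of the hold-down flap, rad: 0 = as found, leaning outward (away from the screw) 22 deg from upright; grows as it tips in over the block. About 0.38 is upright, where its over-centre spring snaps over; 1.99 is lying on the block. 0.1 N m (2 N at its edge) tips it from rest; past upright the spring carries it on and holds the block with 2 to 3 N.
- flap_edge (a point): Middle of the free edge of the hold-down flap: steel plate 36 mm wide (along the stand's x), 3 mm thick, with a small lip turned outward along this edge. Its hinge pin lies along the stand's x axis at y 85 mm, 46 mm over the table; the edge is 66 mm from the pin.
- setup_block: Setting block: ground steel with four bores, 50x50x25 mm, lying flat in the nest of low rails (2 mm play) on the stand's anvil, nominal centre at the stand's x 0, y 8 mm. Origin: centre of its underside; z up.
- feeler_set: Bystander: feeler gauge in its case, 14 x 97 x 10 mm, lying on the table. Origin: centre of its underside.
- raw_body_1: Bystander: unfinished steel housing bar, 18 x 90 x 17 mm, lying on the table. Origin: centre of its underside.
- tweezers: Bystander: steel tweezers, 11 x 115 x 9 mm, lying on the table. Origin: centre of its underside.
Things that resemble listed ones, but are neither listed nor needed, are in the scene too. Several things have the shape of the setup_block; the one meant has the colours described above.

How it is judged (in metres and radians):
On the way, in this order (a step that is already met when the one before it is completed fails the run):
1. the hold-down flap lies on the setting block (value of joint hold_flap above 1.75 rad), for 0.2 s.
2. the lock ring is loosened, the flap still down (value of joint lock_ring above 0.4 rad and value of joint hold_flap above 1.75 rad), for 0.2 s.
3. the foot bears on the block while the lock ring is loose (contact force between stop_spindle and setup_block above 2 N and value of joint lock_ring above 0.3 rad and value of joint hold_flap above 1.75 rad), for 0.2 s.
At the end, for the whole second after the job is handed in: The lock ring is tight (within 0.12 rad of its end), the foot of the stop screw bears on the setting block with more than 2 N, the hold-down flap lies on the block (over 1.75 rad), the block lies flat in its nest (within 6 mm of the nominal place), and wheel and ring are at rest (value of joint lock_ring below 0.12 rad and contact force between stop_spindle and setup_block above 2 N and value of joint hold_flap above 1.75 rad and x of setup_block in the frame of stand between -0.006 and 0.006 m and y of setup_block in the frame of stand between 0.002 and 0.014 m and angle between setup_block's own z axis and vertical below 0.06 rad and velocity of joint star_wheel between -0.1 and 0.1 rad/s and velocity of joint lock_ring between -0.1 and 0.1 rad/s); the robot touches nothing.
It fails at once if the stop screw is jammed hard onto the block (over 120 N) (contact force between stop_spindle and setup_block above 120 N).
It fails at once if a bystander is knocked away (over 30 mm) (distance of any of feeler_set, raw_body_1, tweezers from where it was at the start of the episode above 0.03 m).
It also fails if it takes over 72 s, if anything falls off the work surface, if the arm or the gripper's body presses on something with over 40 N, if the wrist force passes 120 N, or if a joint passes its speed limit or range.

## Working session

There is one attempt and no reset: what is moved stays moved. The work goes in short steps, each a Python script; the robot and the scene stay as the last script left them, time stands still between calls to the robot, and variables do not carry over. Pictures are saved under pics/ and viewed, and the job is handed in when it is done.

```bash
ls; mkdir -p pics
python3 - <<'E'
from cell import env, planner, status, grab_frame, calibration
import cv2
o=status.get_obs();print({k:o[k] for k in('time','tool_pos','ee_rot','contact_force','grip_width')},env.pinch_z)
for n in("scene","side","wrist"):
    c=calibration(n);print(n,c);cv2.imwrite(f"pics/{n}0.png",grab_frame(n))
E
```

```text
pics
{'time': 0.0, 'tool_pos': array([ 207.87456989, -615.39743765,  302.92769564]), 'ee_rot': array([-1.34489055,  0.96708803, -0.96457155]), 'contact_force': array([-0.07166398,  0.65091615, -0.40007348]), 'grip_width': 85.56377740589764} 53.900000000000006
scene {'fov_y': 52.85782946802891, 'cx': 273.7872268707219, 'cy': 214.16208378874717, 'origin': array([230.38207423, 611.63612915, 781.15242491]), 'rotation': array([-0.74096838,  2.70251906, -0.98510699])}
side {'fov_y': 42.23858065868105, 'cx': 280.10847314954964, 'cy': 209.53630407226754, 'origin': array([ 453.682378  , -741.90901209,  647.68257342]), 'rotation': array([-2.10107139,  0.04870189, -0.06269971])}
wrist {'fov_y': 65.70646984690485, 'cx': 279.87311239306047, 'cy': 208.47100025318167, 'origin': array([ 286.1644743 , -590.17459544,  373.6013741 ]), 'rotation': array([ 2.32569896, -1.67022947, -0.27821464])}
```

View pics/scene0.png

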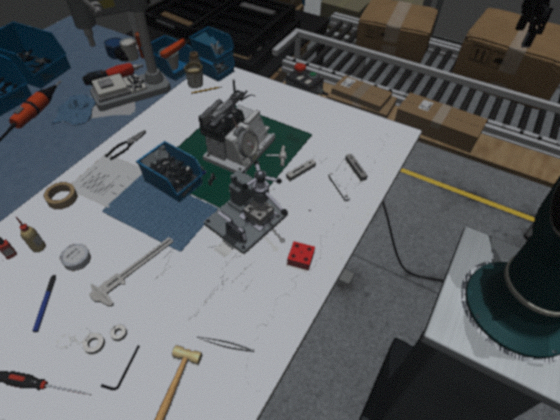

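View pics/side0.png

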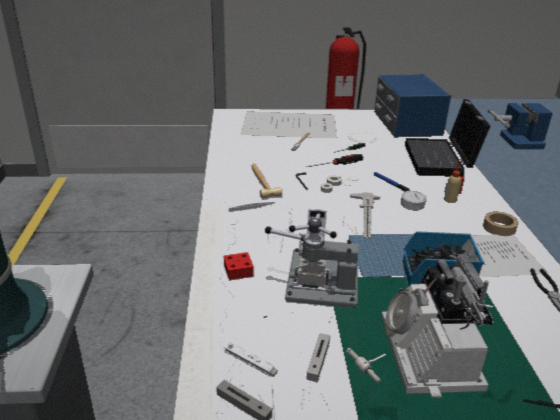

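View pics/wrist0.png

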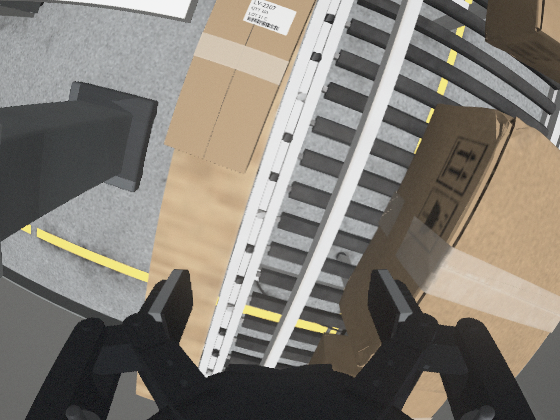

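Run:
```python
from cell import status
from scipy.spatial.transform import Rotation as R
o=status.get_obs();print(R.from_rotvec(o['ee_rot']).as_matrix())
```

```text
[[ 3.20003256e-01 -5.37829788e-04  9.47416290e-01]
 [-9.47415465e-01  1.25549657e-03  3.20003690e-01]
 [-1.36158542e-03 -9.99999067e-01 -1.07785267e-04]]
```

Run:
```python
import cv2
a=cv2.imread('pics/side0.png')[190:320,210:400];cv2.imwrite('pics/side0c.png',cv2.resize(a,None,fx=4,fy=4,interpolation=3))
a=cv2.imread('pics/scene0.png')[150:260,190:380];cv2.imwrite('pics/scene0c.png',cv2.resize(a,None,fx=4,fy=4,interpolation=3))
```

```text
(no output)
```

View pics/side0c.png

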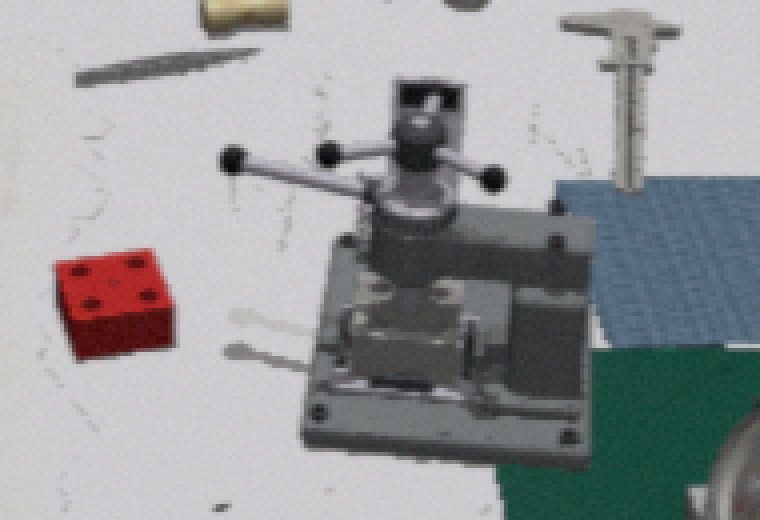

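View pics/scene0c.png

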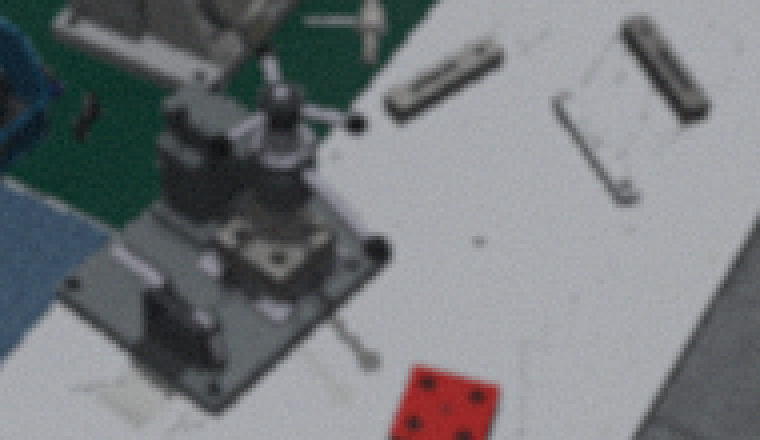

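```bash
cat > h.py <<'E'
import numpy as np, cv2
from scipy.spatial.transform import Rotation as R
def ray(c,px,fish=False):
    f=210/np.tan(np.radians(c['fov_y'])/2)
    u=(px[0]-c['cx']);v=(px[1]-c['cy'])
    if fish:
        r=np.hypot(u,v);t=r/f
        d=np.array([np.sin(t)*u/max(r,1e-9),np.sin(t)*v/max(r,1e-9),np.cos(t)])
    else: d=np.array([u/f,v/f,1.])
    d/=np.linalg.norm(d)
    return np.array(c['origin']),R.from_rotvec(c['rotation']).apply(d)
def onz(c,px,z,fish=False):
    o,d=ray(c,px,fish);return o+d*(z-o[2])/d[2]
def tri(rs):
    A=np.zeros((3,3));b=np.zeros(3)
    for o,d in rs:
        P=np.eye(3)-np.outer(d,d);A+=P;b+=P@o
    x=np.linalg.solve(A,b)
    return x,[np.linalg.norm((np.eye(3)-np.outer(d,d))@(x-o)) for o,d in rs]
def proj(c,p,fish=False):
    f=210/np.tan(np.radians(c['fov_y'])/2)
    q=R.from_rotvec(c['rotation']).inv().apply(np.asarray(p)-c['origin'])
    if fish:
        t=np.arctan2(np.hypot(q[0],q[1]),q[2]);r=np.hypot(q[0],q[1])
        return np.array([c['cx']+f*t*q[0]/r,c['cy']+f*t*q[1]/r])
    return np.array([c['cx']+f*q[0]/q[2],c['cy']+f*q[1]/q[2]])
E
python3 - <<'E'
from h import *
from cell import calibration
S=calibration('side');C=calibration('scene')
s=lambda u,v:(210+u/4-.375,190+v/4-.375); c=lambda u,v:(190+u/4-.375,150+v/4-.375)
print('lever',tri([ray(S,s(233,160)),ray(C,c(377,250))]), onz(S,s(233,160),107),onz(C,c(377,250),107))
for p in [(329,153),(494,179)]: print('S balls',onz(S,s(*p),140))
for p in [(265,50),(357,123)]: print('C balls',onz(C,c(*p),140))
for p in [(302,435),(587,455),(335,238),(593,218)]: print('S base',onz(S,s(*p),14))
for p in [(215,400),(58,285),(390,250)]: print('C base',onz(C,c(*p),14))
print('hub',tri([ray(S,s(419,125)),ray(C,c(283,90))]))
print('flap edge',tri([ray(S,s(431,82)),ray(C,c(180,310))]))
E
```

```text
lever (array([496.03839436, 106.2401694 , 106.19543411]), [np.float64(0.013464083284911381), np.float64(0.013464083285053892)]) [495.96237052 104.97236269 107.        ] [495.73599587 106.84156324 107.        ]
S balls [535.5544757   58.06106273 140.        ]
S balls [605.00697625  35.69123542 140.        ]
C balls [606.99051297  37.79259114 140.        ]
C balls [535.38307932  60.34784637 140.        ]
S base [524.83509226  19.77533626  14.        ]
S base [651.52190283   2.0624708   14.        ]
S base [552.49295823 175.19787757  14.        ]
S base [689.19478439 190.24731334  14.        ]
C base [555.5684616  177.57541727  14.        ]
C base [678.73194612 156.01329307  14.        ]
C base [525.70988457  33.23247115  14.        ]
hub (array([576.38784363,  67.0531562 , 148.70254694]), [np.float64(0.7840313873059347), np.float64(0.784031387305828)])
flap edge (array([584.21847313, 183.00415598,  95.08778452]), [np.float64(15.01852654208249), np.float64(15.018526542082446)])
```

```bash
cat >> h.py <<'E'
def rot(phi):
    c,s=np.cos(phi),np.sin(phi)
    return R.from_matrix(np.array([[s,0,c],[-c,0,s],[0,-1,0]])).as_rotvec()
E
python3 - <<'E'
from h import *
from cell import *
c=calibration('wrist');print('axis',R.from_rotvec(c['rotation']).apply([0,0,1]))
p=[577,-10,300]
print(planner.inverse_kinematics(p,rot(1.4)))
env.move_pose(p,rot(1.4))
env.command_gripper(0)
o=status.get_obs();print(o['time'],o['tool_pos'],o['qpos'],o['contact_force'],o['grip_width'])
c=calibration('wrist');print(c)
import json;json.dump({k:np.asarray(v).tolist() for k,v in c.items()},open('w1.json','w'))
cv2.imwrite('pics/wrist1.png',grab_frame('wrist'))
E
```

```text
axis [-0.30550619 -0.10145347 -0.94676985]
[ 0.44796107  0.4324754  -0.62992564  1.75800643  0.28944938  1.04518302
 -0.45584685]
3.4333 [577.00727947  -9.97558932 300.00195489] [ 0.44790166  0.43248101 -0.62992107  1.75799263  0.28948138  1.04519143
 -0.45584404] [-0.81991893  0.04834409  0.09728444] 0.0758472346608718
{'fov_y': 65.70646984690485, 'cx': 279.87311239306047, 'cy': 208.47100025318167, 'origin': array([590.67335171,  70.69898484, 370.59519442]), 'rotation': array([ 2.8042321 , -0.24128064, -0.03917136])}
```

View pics/wrist1.png

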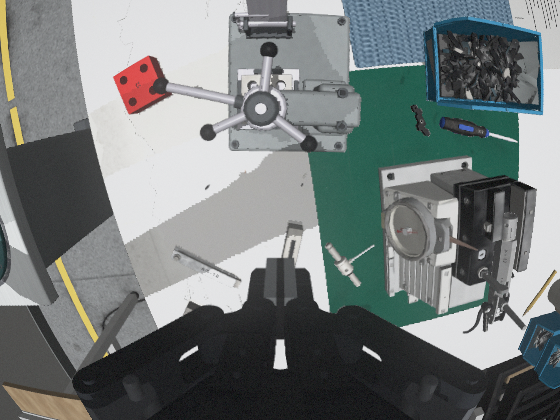

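Run:
```python
import cv2
a=cv2.imread('pics/wrist1.png')[0:165,140:365];cv2.imwrite('pics/wrist1c.png',cv2.resize(a,None,fx=3.5,fy=3.5,interpolation=3))
g=cv2.cvtColor(cv2.imread('pics/wrist1.png'),6)
m=(g<45).astype('uint8')
m=cv2.morphologyEx(m,cv2.MORPH_OPEN,cv2.getStructuringElement(2,(9,9)))
n,l,s,c=cv2.connectedComponentsWithStats(m)
for i in range(1,n):
    if c[i][1]<165 and 140<c[i][0]<365: print(s[i],c[i])
```

```text
(no output)
```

View pics/wrist1c.png

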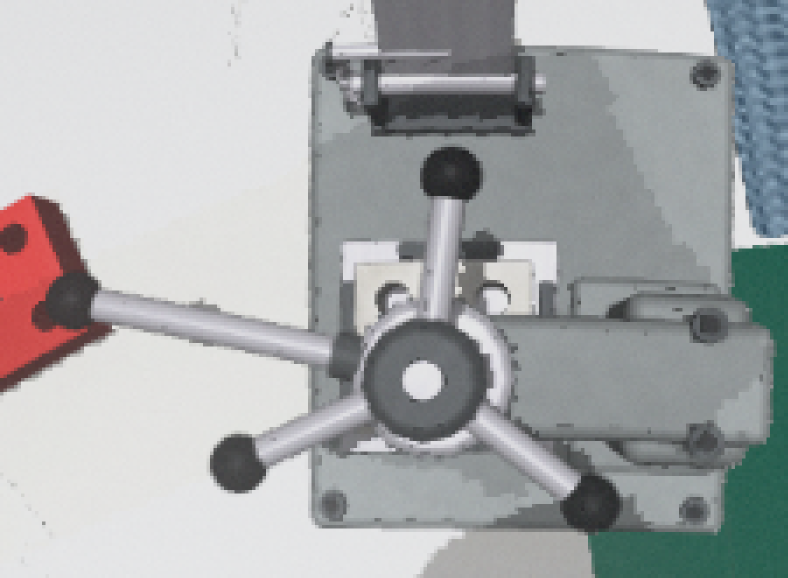

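Run:
```python
from h import *
import json
from cell import calibration
W={k:np.array(v) for k,v in json.load(open('w1.json')).items()}
w=lambda u,v:(140+u/3.5-.36,v/3.5-.36)
Wz=lambda p,z:onz(W,w(*p),z,True)
B=np.array([Wz(p,140)for p in[(452,174),(238,463),(592,503)]]);print(B,B.mean(0))
print([np.linalg.norm(B[i]-B[i-1]) for i in range(3)],[np.linalg.norm(b-B.mean(0)) for b in B], np.degrees(np.arctan2(*(B-B.mean(0)).T[1::-1])))
L=Wz((72,300),107);d=L-B.mean(0);print('lever',L,np.hypot(d[0],d[1]),np.degrees(np.arctan2(d[1],d[0])))
C=[Wz(p,14) for p in[(312,525),(718,528),(735,60),(312,50)]];print('base',np.array(C))
print('edge',Wz((445,0),105),'pin',Wz((355,85),46),Wz((540,83),46), 'blk top',[Wz(p,43)for p in[(357,265),(535,262)]])
# side lever + wrist
S=calibration('side');s=lambda u,v:(210+u/4-.375,190+v/4-.375)
print(tri([ray(W,w(72,300),True),ray(S,s(233,160))]))
for p,q in [((238,463),(329,153)),((592,503),(494,179))]: print(tri([ray(W,w(*p),True),ray(S,s(*q))]))
```

```text
[[589.66439773 109.02098002 140.        ]
 [536.28163594  59.33412338 140.        ]
 [606.03894201  38.12040639 140.        ]] [577.32832522  68.82516993 140.        ]
[np.float64(72.7668677447311), np.float64(72.92806715744861), np.float64(72.91161456592566)] [np.float64(42.04618690967635), np.float64(42.129688653652984), np.float64(42.03667470284765)] [  72.93877818 -166.98055817  -46.92228543]
lever [496.27898686 105.32334934 107.        ] 88.8882014134081 155.7569850886314
base [[525.999263    28.87939252  14.        ]
 [653.29247377   6.16919264  14.        ]
 [682.43214219 155.02326511  14.        ]
 [553.67309972 179.20189233  14.        ]]
edge [595.22789742 157.62157759 105.        ] pin [567.14452102 156.13430628  46.        ] [617.98561673 147.17461547  46.        ] blk top [array([558.32722924, 104.05563678,  43.        ]), array([607.79404204,  95.8219953 ,  43.        ])]
(array([496.06865592, 105.39523467, 106.68033949]), [np.float64(0.09383646198914547), np.float64(0.09383646198906759)])
(array([535.87692706,  59.33453132, 139.12079934]), [np.float64(0.1974560196792658), np.float64(0.19745601967939463)])
(array([605.79691525,  37.96179045, 138.51618804]), [np.float64(0.34342594555813716), np.float64(0.34342594555847783)])
```

```bash
cat >> h.py <<'E'
A=np.array([577.2,68.5]);YAW=np.radians(-10.0)
def sw(x,y,z):
    c,s=np.cos(YAW),np.sin(YAW)
    return np.array([A[0]+c*x-s*y,A[1]+s*x+c*y,z])
TIP=73
E
python3 - <<'E'
from h import *
from cell import *
ph=np.radians(80);r=rot(ph)
env.move_pose(sw(0.5,150,240),r)
env.move_l(sw(0.5,150,97+TIP),vel=200)
for y in (128,118,108,98,90,82):
    env.move_l(sw(0.5,y,97+TIP),vel=60)
    o=status.get_obs();print(y,o['time'],np.round(o['tool_pos'],1),np.round(o['contact_force'],2))
env.pause(.3)
env.move_l(sw(0.5,110,97+TIP),vel=150)
env.move_l(sw(0.5,110,230),vel=200)
cv2.imwrite('pics/side2.png',grab_frame('side')[190:320,210:400].repeat(4,0).repeat(4,1))
cv2.imwrite('pics/scene2.png',grab_frame('scene')[150:260,190:380].repeat(4,0).repeat(4,1))
print(status.get_obs()['time'])
E
```

```text
128 5.4333 [600.1 194.  170.4] [-1.3  -0.65  0.3 ]
118 5.75 [598.2 184.  169.9] [ 0.69 -0.11 -0.1 ]
108 6.0667 [596.4 173.7 169.7] [ 0.42  0.34 -0.86]
98 6.3833 [594.7 164.1 169.9] [ 0.44 -0.55  0.32]
90 6.6667 [593.3 156.4 169.9] [ 0.63 -0.19  0.94]
82 6.95 [592.  148.5 170. ] [-0.55 -0.36  0.09]
8.1333
```

View pics/scene2.png

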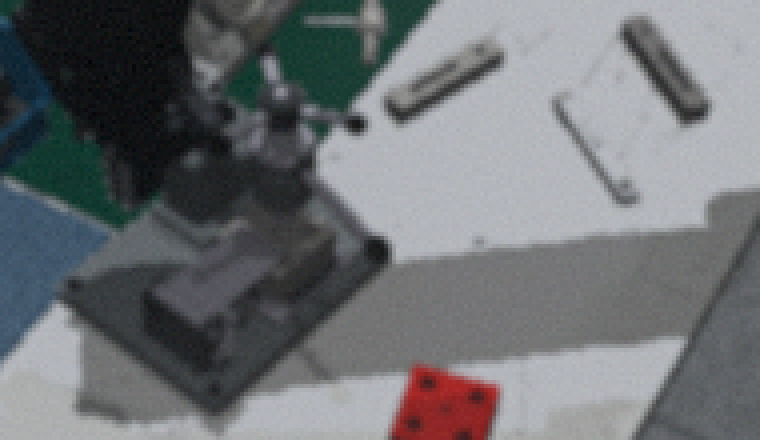

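View pics/side2.png

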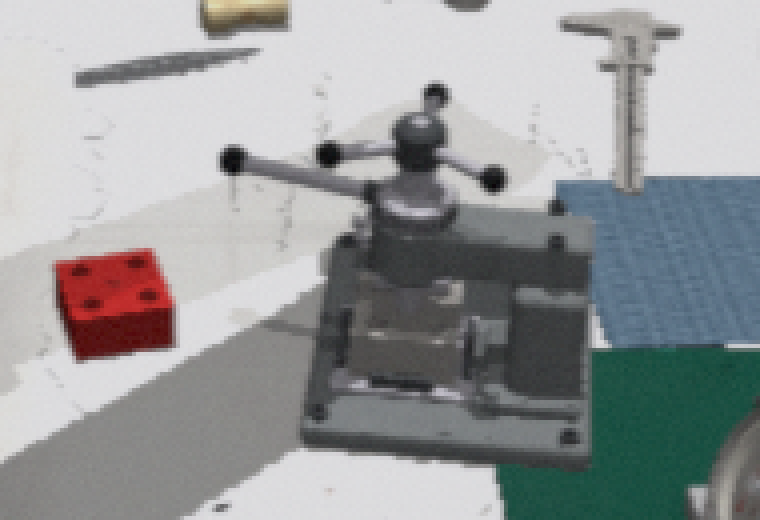

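```bash
cat >> h.py <<'E'
def polar(aw,rad,off,z):
    """point at world angle aw, radius rad, offset 'off' along ccw tangent"""
    return np.array([A[0]+rad*np.cos(aw)-off*np.sin(aw),A[1]+rad*np.sin(aw)+off*np.cos(aw),z])
def ft(o,aw):
    f=o['contact_force'];return -f[0]*np.sin(aw)+f[1]*np.cos(aw), f[0]*np.cos(aw)+f[1]*np.sin(aw)
E
python3 - <<'E'
from h import *
from cell import *
q=np.pi/2
a0=np.radians(155.5); z=97+TIP
env.move_l(sw(.5,110,255),vel=250)
env.move_pose(polar(a0,75,-28,255),rot(a0-q))
env.move_l(polar(a0,75,-28,z),vel=200)
print(status.get_obs()['time'])
env.move_l(polar(a0,75,-18,z),vel=80)
for d in np.radians(np.arange(0,61,6)):
    a=a0+d
    env.move_l(polar(a,75,-15,z),vel=80,rotation=rot(a-q))
    o=status.get_obs();print(round(np.degrees(d)),round(o['time'],2),np.round(ft(o,a),2),round(o['contact_force'][2],2))
o=status.get_obs();print(o['tool_pos'],o['qpos'])
E
```

```text
9.4167
0 9.94 [-0.46 -0.05] 0.57
6 10.2 [-0.2  -0.23] 0.15
12 10.46 [ 0.32 -0.53] 0.61
18 10.72 [ 0.25 -0.01] -1.04
24 10.97 [-0.66 -0.13] -0.22
30 11.23 [ 0.09 -0.32] 0.77
36 11.49 [ 0.44 -0.03] 0.06
42 11.75 [-0.52  0.35] 1.61
48 12.01 [-0.29  0.33] -0.53
54 12.27 [ 0.1  -0.43] -0.03
60 12.53 [0.56 0.01] -0.24
[507.45568678  37.20793073 169.95396847] [ 0.50186679  0.57924741 -0.80503007  2.00689409  0.58304307  0.79907924
 -0.0315869 ]
```

Run:
```python
from h import *
from cell import *
cv2.imwrite('pics/side3.png',grab_frame('side')[170:320,210:400].repeat(4,0).repeat(4,1))
W=grab_frame('wrist');cv2.imwrite('pics/wrist3.png',W)
```

```text
(no output)
```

View pics/side3.png

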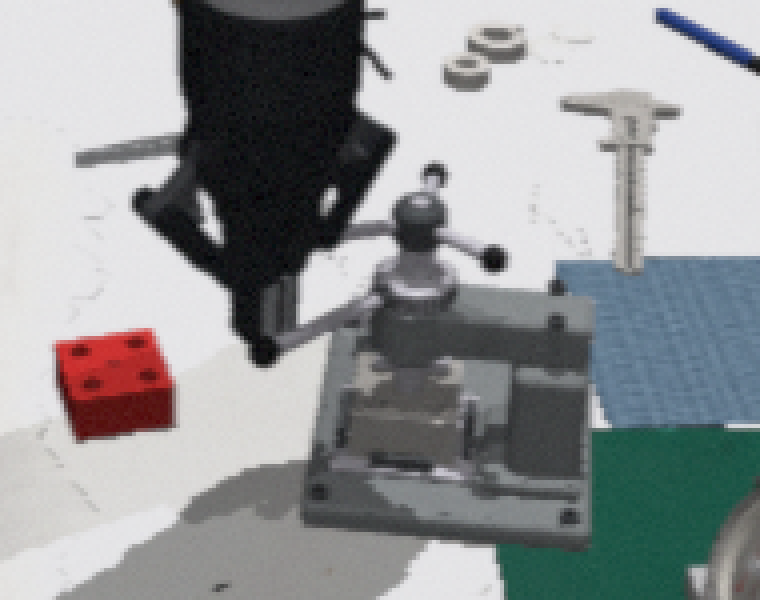

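View pics/wrist3.png

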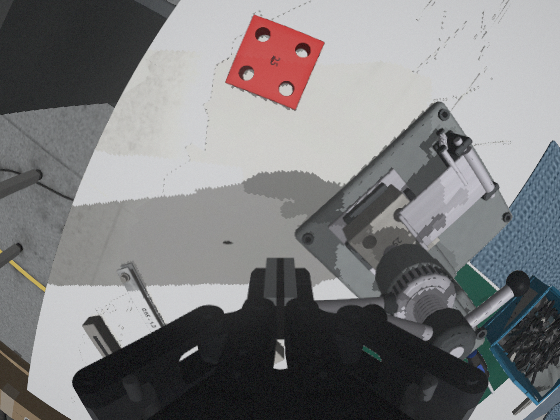

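Run:
```python
from h import *
from cell import *
q=np.pi/2
a=np.radians(215.5); z=97+TIP
env.move_l(polar(a,75,-25,z),vel=100)
env.move_l(polar(a,75,-25,245),vel=200)
b=np.radians(193.0); zw=121+TIP
env.move_pose(polar(b,44,32,245),rot(b-q))
env.move_l(polar(b,44,32,zw),vel=150)
o=status.get_obs();print(round(o['time'],2),np.round(ft(o,b),2),round(o['contact_force'][2],2))
env.move_l(polar(b,44,18,zw),vel=80)
for d in np.radians(np.arange(0,96,8)):
    a=b-d
    env.move_l(polar(a,44,17,zw),vel=80,rotation=rot(a-q))
    o=status.get_obs();print(round(np.degrees(d)),round(o['time'],2),np.round(ft(o,a),2),round(o['contact_force'][2],2))
env.move_l(polar(a,44,25,zw),vel=80)
env.move_l(polar(a,44,25,245),vel=200)
c=calibration('wrist');import json;json.dump({k:np.asarray(v).tolist() for k,v in c.items()},open('w4.json','w'))
cv2.imwrite('pics/wrist4.png',grab_frame('wrist'))
cv2.imwrite('pics/side4.png',grab_frame('side')[170:320,210:400].repeat(4,0).repeat(4,1))
o=status.get_obs();print(o['time'],o['qpos'])
```

```text
14.28 [0.34 0.07] 0.64
0 14.86 [ 0.77 -0.35] -0.43
8 15.15 [-0.11  0.24] -0.2
16 15.44 [ 0.65 -0.12] 1.21
24 15.73 [ 0.29 -0.84] 0.91
32 16.02 [ 0.9  -0.33] -0.65
40 16.32 [ 0.11 -0.32] -0.19
48 16.61 [0.43 0.32] -0.82
56 16.9 [0.31 0.12] 0.3
64 17.19 [-0.09 -0.08] -0.34
72 17.48 [ 0.33 -0.24] 0.39
80 17.77 [ 0.4  -0.47] 0.22
88 18.07 [-0.56  0.14] 0.48
18.825 [ 0.07386578  0.41301882 -0.40423538  1.87851204  0.20430557  0.89158451
 -1.73781417]
```

View pics/side4.png

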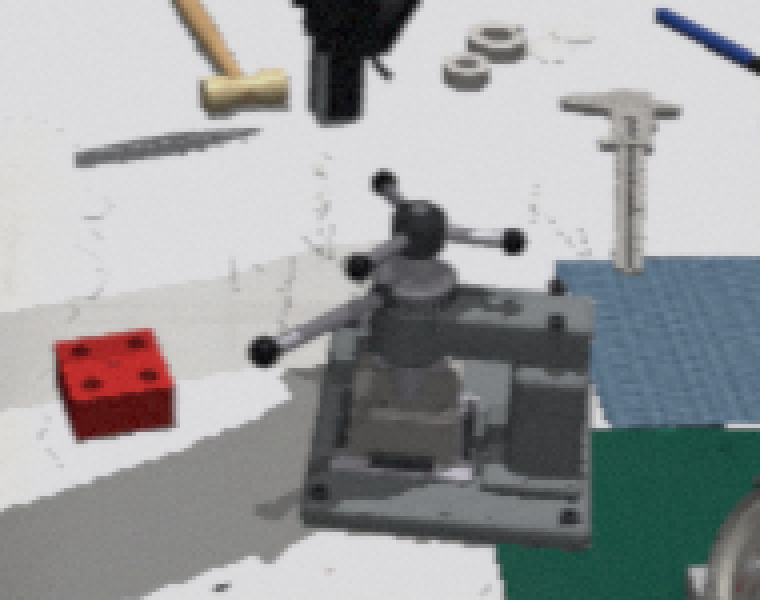

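View pics/wrist4.png

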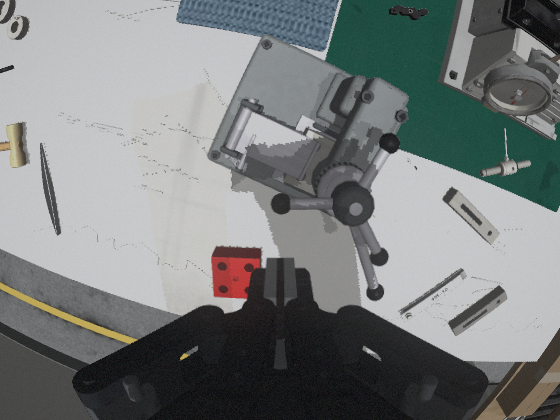

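Run:
```python
from h import *
import json
W={k:np.array(v) for k,v in json.load(open('w4.json')).items()}
B=np.array([onz(W,p,136,True) for p in[(281,204),(390,142),(378,256)]]);m=B.mean(0)
print(m,[np.linalg.norm(b-m) for b in B],[np.degrees(np.arctan2(b[1]-m[1],b[0]-m[0])) for b in B])
d=onz(W,(375,293),107,True)-m;print(np.hypot(*d[:2]),np.degrees(np.arctan2(d[1],d[0])))
```

```text
[577.41432798  69.00015545 136.        ] [np.float64(41.75867346588842), np.float64(42.438238738899244), np.float64(41.39276587217452)] [np.float64(106.23787869303297), np.float64(-14.874690609616588), np.float64(-135.13759103946518)]
90.18216394982046 -143.67714536041478
```

```bash
cat > strokeB.py <<'E'
from h import *
from cell import *
q=np.pi/2
b=np.radians(225.4); zw=121+TIP
def meas(a,n=5):
    v=[]
    for _ in range(n):
        env.pause(.02);v.append(ft(status.get_obs(),a))
    return np.mean(v,0)
env.move_pose(polar(b,44,32,245),rot(b-q))
env.move_l(polar(b,44,32,zw),vel=150)
env.move_l(polar(b,44,18,zw),vel=80)
ds=list(np.arange(4,61,8))+list(np.arange(63,73,2))+list(np.arange(72.5,100,.5))
for d in ds:
    a=b-np.radians(d)
    env.move_l(polar(a,44,17,zw),vel=60 if d<61 else 20,rotation=rot(a-q))
    f=meas(a,2 if d<61 else 5);o=status.get_obs()
    if d>50: print(d,round(o['time'],2),np.round(f,2),np.round(np.linalg.norm(o['tool_pos']-polar(a,44,17,zw)),2))
    if f[0]>4.5: print('STOP');break
    if o['time']>50: print('time');break
np.save('b_end.npy',d)
E
python3 strokeB.py
```

```text
52 23.65 [ 0.01 -0.16] 0.17
60 23.98 [ 1.94 -0.04] 0.59
63 24.33 [ 4.72 -0.92] 0.9
STOP
```

Run:
```python
from h import *
from cell import *
a=np.radians(225.4-63)
v=[]
for _ in range(8): env.pause(.03);v.append(ft(status.get_obs(),a))
print(np.round(v,2).tolist(),status.get_obs()['contact_force'],status.get_obs()['moment'])
cv2.imwrite('pics/side5.png',grab_frame('side')[170:320,210:400].repeat(4,0).repeat(4,1))
c=calibration('wrist');import json;json.dump({k:np.asarray(v).tolist() for k,v in c.items()},open('w5.json','w'))
cv2.imwrite('pics/wrist5.png',grab_frame('wrist'))
```

```text
[[5.94, -1.04], [4.34, -1.33], [4.45, -1.01], [5.64, -1.37], [4.35, 0.19], [5.0, -0.7], [4.55, -1.51], [5.11, -0.91]] [-0.67720839 -5.14855028 -1.17668224] [-1.0889365   0.16633354 -0.03676083]
```

View pics/side5.png

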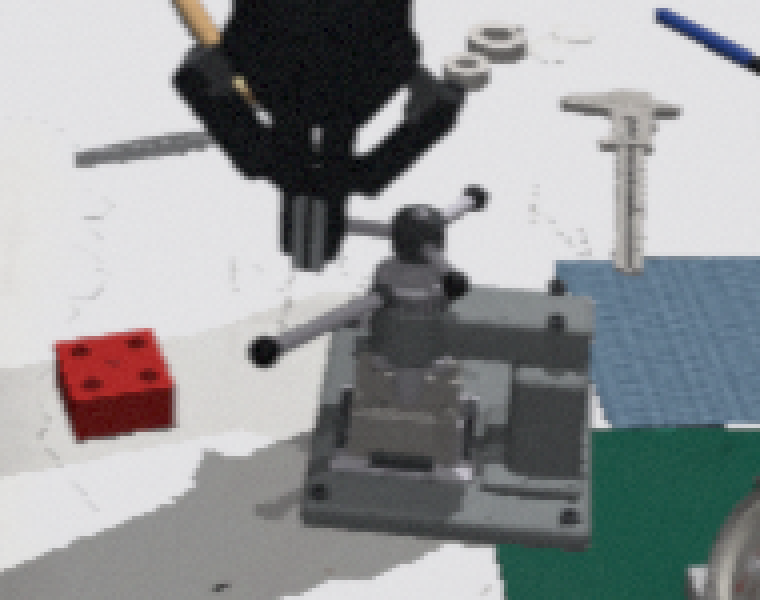

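View pics/wrist5.png

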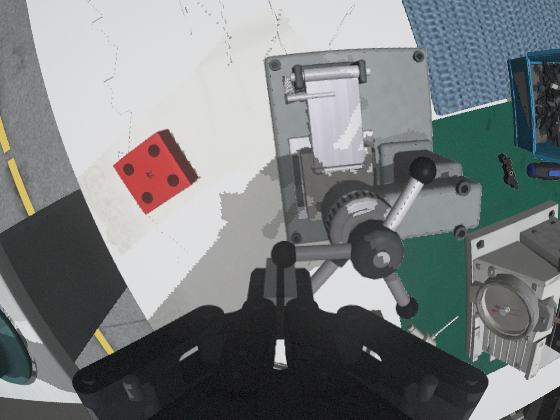

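Run:
```python
from h import *
import json
from cell import calibration
W={k:np.array(v) for k,v in json.load(open('w5.json')).items()}
S=calibration('side');s=lambda u,v:(210+u/4-.5,170+v/4-.5)
for w,p in [((424,171),(476,197)),((407,308),(455,286))]:
    x=tri([ray(W,w,True),ray(S,s(*p))]);d=x[0][:2]-A;print(x,np.hypot(*d),np.degrees(np.arctan2(d[1],d[0])))
a=cv2.imread('pics/side5.png')[280:480:1,280:520];cv2.imwrite('pics/side5c.png',cv2.resize(cv2.convertScaleAbs(a,alpha=2),None,fx=3,fy=3))
```

```text
(array([606.45387442,  98.19937034, 133.49328606]), [np.float64(0.3865435679064664), np.float64(0.3865435679064757)]) 41.6874293695135 45.432962599059074
(array([587.79320997,  27.23809007, 132.3583082 ]), [np.float64(0.506413511718792), np.float64(0.5064135117188518)]) 42.600015356042086 -75.60136504319388
```

View pics/side5c.png

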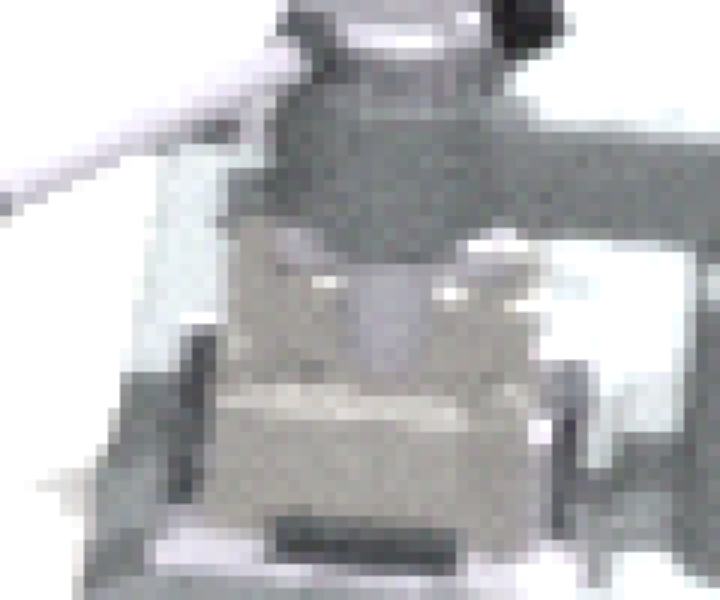

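Run:
```python
from h import *
from cell import *
q=np.pi/2;b=np.radians(225.4);zw=121+TIP
for d in (63.5,64):
    a=b-np.radians(d)
    env.move_l(polar(a,44,17,zw),vel=20,rotation=rot(a-q))
    v=[]
    for _ in range(6): env.pause(.03);v.append(ft(status.get_obs(),a))
    f=np.mean(v,0);print(d,f)
    if f[0]>5.7:break
c=calibration('wrist');W=grab_frame('wrist');cv2.imwrite('pics/wrist6a.png',W)
env.move_l(polar(a,44,24,zw),vel=60)
env.move_l(polar(a,44,30,245),vel=150)
c=calibration('wrist');import json;json.dump({k:np.asarray(v).tolist() for k,v in c.items()},open('w6.json','w'))
cv2.imwrite('pics/wrist6.png',grab_frame('wrist'))
o=status.get_obs();print(o['time'],o['qpos'],o['contact_force'])
```

```text
63.5 [ 5.0977804  -1.05736549]
64 [ 5.0566287  -1.01732871]
26.4583 [ 0.30804762  0.41047664 -0.58195481  1.92368131  0.28577923  0.89032198
 -0.74226859] [ 0.18249671 -0.6224401  -0.21653193]
```

View pics/wrist6.png

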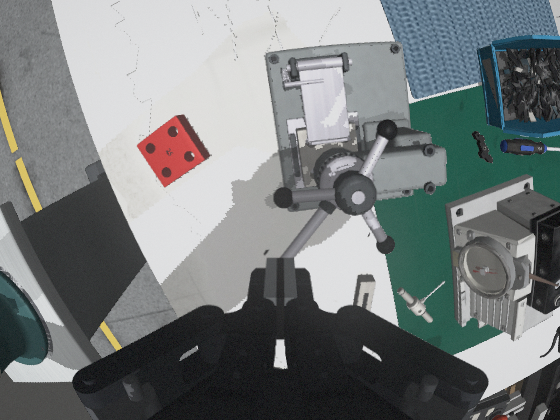

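Run:
```python
from h import *
from cell import *
import json
W={k:np.array(v) for k,v in json.load(open('w6.json')).items()}
B=np.array([onz(W,p,132.5,True) for p in[(387,130),(284,197),(385,244)]]);m=B.mean(0)
print(m,[np.linalg.norm(b-m) for b in B],[np.degrees(np.arctan2(b[1]-m[1],b[0]-m[0])) for b in B])
q=np.pi/2;b=np.radians(225.4);zw=121+TIP
a=b-np.radians(60)
env.move_l(polar(a,44,30,zw),vel=150,rotation=rot(a-q))
for d in (58,61,62,63,63.5,64,64.5,65,65.5,66,66.5,67):
    a=b-np.radians(d)
    env.move_l(polar(a,44,17,zw),vel=30,rotation=rot(a-q))
    v=[];p=[]
    for _ in range(5): env.pause(.03);o=status.get_obs();v.append(ft(o,a));p.append(o['tool_pos'])
    f=np.mean(v,0);e=np.mean(p,0)-polar(a,44,17,zw);print(d,np.round(f,2),np.round(e,2),round(o['time'],2))
    if f[0]>5.7:break
```

```text
[577.23930492  68.50227606 132.5       ] [np.float64(41.80840286967019), np.float64(41.780381955504986), np.float64(41.8190767607543)] [np.float64(45.79363733039342), np.float64(165.75456992612143), np.float64(-74.25913749033627)]
58 [0.24 0.15] [-0.02 -0.11  0.05] 27.65
61 [0.08 0.04] [-0.01 -0.08 -0.  ] 28.07
62 [ 1.66 -0.35] [-0.01 -0.37 -0.04] 28.48
63 [ 3.49 -0.85] [-0.05 -0.43 -0.07] 28.9
63.5 [ 4.64 -0.93] [-0.04 -0.26 -0.05] 29.32
64 [ 4.27 -0.87] [-0.05 -0.21 -0.05] 29.73
64.5 [ 5.14 -1.24] [-0.08 -0.29 -0.07] 30.15
65 [ 5.11 -0.83] [-0.12 -0.39 -0.09] 30.57
65.5 [ 5.15 -1.28] [-0.13 -0.43 -0.08] 30.98
66 [ 5.26 -1.09] [-0.16 -0.45 -0.09] 31.4
66.5 [ 5.68 -1.38] [-0.17 -0.54 -0.1 ] 31.82
67 [ 5.64 -1.84] [-0.2  -0.57 -0.12] 32.23
```

Run:
```python
from h import *
from cell import *
q=np.pi/2;b=np.radians(225.4);zw=121+TIP
a=b-np.radians(67)
env.move_l(polar(a,44,26,zw),vel=60)
env.move_l(polar(a,44,30,245),vel=150)
l=np.radians(216.3);z=97+TIP
env.move_pose(polar(l,75,32,245),rot(l-q))
env.move_l(polar(l,75,32,z),vel=150)
env.move_l(polar(l,75,20,z),vel=80)
for d in list(np.arange(0,43,6))+list(np.arange(45,56,2))+list(np.arange(56,67,.7)):
    a=l-np.radians(d)
    env.move_l(polar(a,75,17,z),vel=80 if d<43 else 30,rotation=rot(a-q))
    v=[];n=1 if d<43 else 4
    for _ in range(n): env.pause(.02);o=status.get_obs();v.append(ft(o,a))
    f=np.mean(v,0);e=np.mean(o['tool_pos'])
    print(round(d,1),np.round(f,2),round(o['time'],2))
    if f[0]>5.5:break
np.save('lev.npy',a)
cv2.imwrite('pics/side7.png',grab_frame('side')[170:320,210:400].repeat(4,0).repeat(4,1))
```

```text
0 [ 0.56 -0.07] 35.2
6 [0.25 0.35] 35.48
12 [ 0.2  -0.81] 35.75
18 [-0.21 -0.96] 36.02
24 [-0.34 -0.02] 36.3
30 [-0.58 -0.75] 36.58
36 [0.08 0.63] 36.85
42 [0.16 0.21] 37.12
45 [ 1.22 -0.18] 37.48
47 [2.09 0.16] 37.79
49 [1.66 0.13] 38.11
51 [1.64 0.55] 38.42
53 [1.52 0.67] 38.74
55 [1.28 1.23] 39.06
56.0 [2.24 1.73] 39.38
56.7 [2.46 2.3 ] 39.69
57.4 [2.61 1.78] 40.01
58.1 [2.69 1.67] 40.33
58.8 [2.05 1.83] 40.64
59.5 [2.26 1.64] 40.96
60.2 [2.42 2.14] 41.27
60.9 [2.6  2.17] 41.59
61.6 [2.78 1.69] 41.91
62.3 [2.2  2.12] 42.23
63.0 [2.4  1.85] 42.54
63.7 [2.36 1.7 ] 42.86
64.4 [3.06 2.02] 43.17
65.1 [4.79 1.44] 43.49
65.8 [6.83 1.57] 43.81
```

View pics/side7.png

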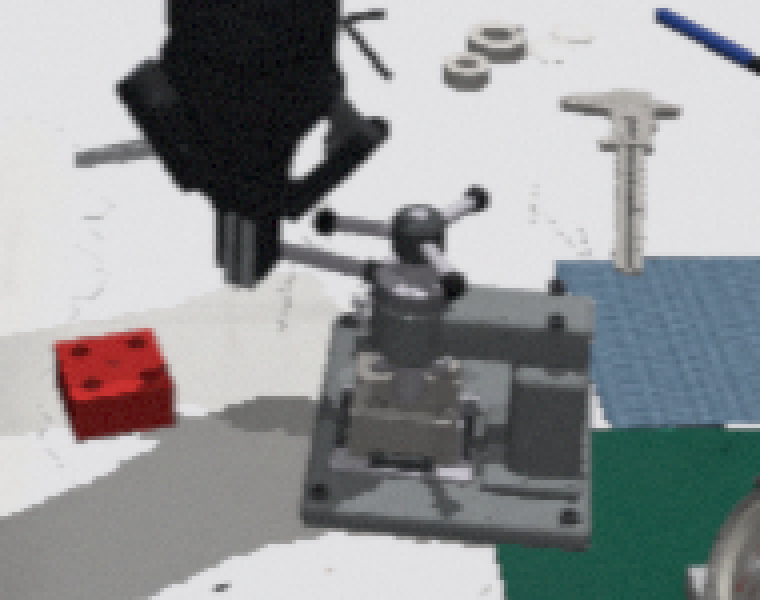

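Run:
```python
from h import *
from cell import *
q=np.pi/2;a=float(np.load('lev.npy'));z=97+TIP
env.move_l(polar(a,80,30,z),vel=80)
o=status.get_obs();print(o['contact_force'])
env.move_l(polar(a,80,30,250),vel=200)
env.move_pose([577,-10,300],rot(1.4))
c=calibration('wrist');import json;json.dump({k:np.asarray(v).tolist() for k,v in c.items()},open('w8.json','w'))
I=grab_frame('wrist');cv2.imwrite('pics/wrist8.png',I)
a=I[0:165,140:365];cv2.imwrite('pics/wrist8c.png',cv2.resize(a,None,fx=3.5,fy=3.5,interpolation=3))
o=status.get_obs();print(o['time'],o['contact_force'])
```

```text
[ 0.35950906 -0.91938612 -0.65480897]
45.3833 [-0.41775621  1.35623857 -0.53864999]
```

View pics/wrist8c.png

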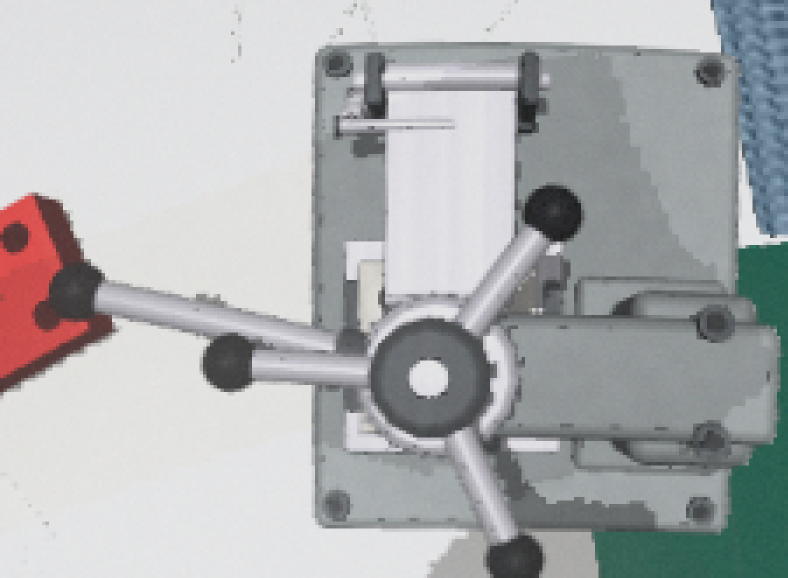

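Run:
```python
from h import *
import json
w=lambda u,v:(140+u/3.5-.36,v/3.5-.36)
def ball(img,r0,c):  # dark centroid near
    g=cv2.cvtColor(img,6).astype(float);u,v=map(int,c);s=9
    p=(g[max(0,v-s):v+s+1,u-s:u+s+1]<70);ys,xs=np.nonzero(p);return xs.mean()+u-s,ys.mean()+max(0,v-s)
for f,img,Ls,Bs,zz in (('w1.json','wrist1',(72,300),[(452,174),(238,463),(592,503)],139),('w8.json','wrist8',(76,291),[(552,213),(228,362),(515,560)],132.5)):
    W={k:np.array(v) for k,v in json.load(open(f)).items()}
    B=np.array([onz(W,w(*p),zz,True) for p in Bs]);m=B.mean(0)
    L=onz(W,w(*Ls),107,True);d=L-m
    print(m,np.linalg.norm(B-m,axis=1),np.degrees(np.arctan2((B-m)[:,1],(B-m)[:,0])),'lever',np.hypot(*d[:2]),np.degrees(np.arctan2(d[1],d[0])))
```

```text
[577.27045313  68.81704394 139.        ] [42.22852456 42.31238842 42.21897111] [  72.93877818 -166.98055817  -46.92228543] lever 88.83877500253047 155.73688091556312
[576.95635978  68.80133861 132.5       ] [42.19500089 42.41028053 42.30174203] [ 44.19494005 164.1969881  -75.55151124] lever 88.39119888775133 154.4242727516806
```

Run:
```python
from cell import *
import cv2
cv2.imwrite('pics/scene9.png',grab_frame('scene')[130:280,170:390].repeat(3,0).repeat(3,1))
print(status.get_obs()['time'])
```

```text
45.4333
```

View pics/scene9.png

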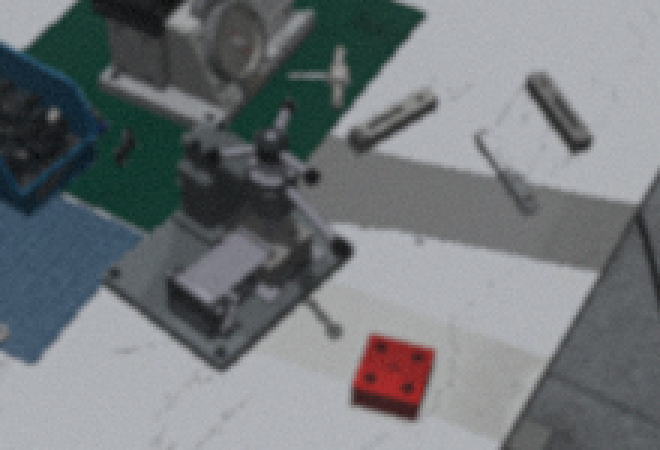

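The scene picture shows the flap flat on the grey block at about (220,265), the lever back at its tight place with its ball at (342,247), and the objects in view where they were. The gripper is clear of everything.

Run:
```python
from cell import *
env.hand_in();print(status.get_obs()['time'])
```

```text
the job is handed in; nothing more can be done
the job is handed in; nothing more can be done
```

The stop is set and the job is handed in; I saw no failed step. The arm's clock stood at 45.4 s in my last reading before handing in, against the limit of 72 s. I tipped the flap onto the block and swung the lever about 60° to loosen the ring. Two strokes, about 149° clockwise in all, then brought the foot onto the block. After a last light push on the bar I swung the lever back to tight.

**Last checks:**
- **Flap and surroundings:** the flap lies on the block. The block, the red look-alike block and the bystanders in view show no visible change, but I did not measure the block's position. The tweezers were outside the last picture.
- **Lock ring:** the lever ended at 154.4° in the world frame, against 155.7° as found. The final push was about 6.8 N.
- **Foot on the block:** the push on the bar rose to a steady 5.6 N or so. The wheel stood about 132.9 mm over the table, measured just before the last pushes; bearing on the block should give 132.5 mm.

**What disagreed or stayed uncertain:**
- **Contact came early:** the foot met the block sooner than a start at zero would give. The measured starting height of the wheel, about 139 mm, fits a start near 0.4 rad, so I took this as explained.
- **Sideways force while tightening:** I saw 1.5 to 2 N along the lever, either friction or a slight brush against a wheel ball. Across the last push and the tightening, the wheel went 1.5° further clockwise and did not back off.
- **Foot force:** I could not read it directly.

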